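# Set the height of a tap over a pan and cam it, still holding

## Robot

A 6-joint arm with a two-finger parallel gripper is mounted at the origin on the work surface. World frame = base frame: x ahead of the robot, y to its left, z up, the work surface at z = 0. Lengths are in m, angles in rad, forces in N, time in s.
With the tool pointing down it reaches from about 0.35 to 0.775 m from the base axis. Payload 5.5 kg.
Tool frame: the origin (TCP) lies on the centre line of the jaws, within the pads' length; the fingertips stand 11 mm ahead of it and the grasp point (between the pads) lies 8 mm behind it (env.tip_extent is the distance from the TCP to the fingertips, in m); z points along the fingers, y is the line along which they close (so a half turn about z gives the same grasp; the last joint's range is limited). The gripper opens to 85 mm and grips with 20 to 120 N. Pads are 22 mm wide; open, the fingers measure 114 mm over their backs; the gripper's body (76 mm by 85 mm) begins 54 mm behind the grasp point. The pads swing forward as they close: fully open they stand 13 mm farther back than shut.
Start: joints at [1.049, 0.313, 0.046, 1.304, 0, 1.431], TCP at [0.214, 0.534, 0.212] pointing down, gripper open.
Joint ranges: [-2.76, 2.76], [-0.86, 1.69], [-1.03, 1.26], [-2.2, 2.34], [-1.47, 1.5], [-3.14, 3.14]. Speed limits (rad/s): [2.57, 2.57, 3.14, 3.14, 3.14, 3.14].

## Interface

Orientations are given as a unit quaternion [w, x, y, z].
In Python, from workcell import env gives the robot as it stands.
- The arm moves only by the shell command python3 -m jog 'ROWS' [FORCE]. ROWS is JSON, a list of rows, each a list of 5 numbers: the gripper's target within -1 to 1 (shut at 1, half-way at 0, fully open at -1), then the shift along the tool's x, y, z in m, then the turn about the tool's z in degrees. In form: [[fingers, tx, ty, tz, turn], ...]. A call has 1 to 5 rows; each row shifts and turns the commanded pose from where the row before left it, along the tool's axes as they then stand; what a row does not reach is not made up. A row lasts 1/12 s, in which the tool goes at most 41.7 mm and 7.16 degrees, less where a joint would pass 70% of its speed; a pose out of reach is approached as far as the arm can. A call is refused whole if a number of a shift passes 0.0417 or a number of a turn 7.16, either way. A call with a gripper value outside its range is refused whole. The fingers move at their own pace and stop on an object; FORCE is the grip in N (left out, the last holds). Time passes only in rows, so rows that do not move let the fingers close. It gives the time, the measured TCP pose, the force, the opening and the grip force at its end, in the units of the state.
- env.get_state(): the state, without advancing time (a new reading comes with each control period).
- env.read_camera(name): name is "side" or "top"; returns a dict with "img" (420x560x3 uint8, red, green, blue), "fov_y" (degrees; the focal length in pixels is half the picture's height over the tangent of half this angle, whatever the lens; pixels are square), "cx", "cy" (the principal point, pixels), "D" ([k1, k2, p1, p2, k3] as OpenCV has them; the pictures are not rectified), "T" (4x4, takes a point from camera to world coordinates). Camera axes: x right, y up, looking along -z (the intrinsics and any distortion apply to the point x, -y, -z); pixel columns grow to the right and rows downward; lengths in m; the calibration is good to about 2 mm. A picture is of the moment at which its call begins. There is no depth.
- env.hand_in(): hands the job in; it is judged then, once.
The state is a dict: "clock": time; "joint_pos": joint angles; "qvel": joint speeds; "tau": joint torques, N m; "tcp_pos": TCP position; "orientation": TCP orientation; "wrist_force": force on the tool from outside, world axes, zero at the start; "ft_torque": the same for the moment, N m; "finger_gap": finger opening in m; "grip_force": force on a finger pad.
Only numpy, scipy, OpenCV 4.12 (cv2) and the standard library are available. Lean on these libraries where they do the work, as an engineer would, in place of code of your own. Each camera call takes 0.05 s, during which the arm holds its last target. There are 200 camera calls.

## Task

Slide the empty steel pan along the counter, without lifting it, until the tap's nozzle is over the middle of the pan. Then press the tap's flat head down until the black band on its sliding leg is level with the top of the collar and, keeping the head held there the whole time, slide the cam lever on the head fully home. Finish still holding: keep pressing the head so that the leg stays at its mark and do not let go at the end; leave the bottles, cup and spoon alone.

Things in the scene. Friction and masses are not known exactly. Their poses are not given: they have to be found in the camera images.
- pan: Loose open rectangular stainless pan, 110 mm (its x) by 140 mm (its y) by 65 mm high, walls 4 mm, about 0.4 kg. Origin: centre of its underside. It starts on the counter about 150 to 200 mm to the tap's left or right of the nozzle, its long side roughly along the tap's y (within 0.25 rad).
- nozzle (a point): Lower end of the tap's downward nozzle (22 mm diameter), 130 mm from the leg's axis towards the robot (the tap's -x); it moves down with the head. Raised, it is 138 mm above the counter. A thin (14 mm) pipe goes straight up from it for 100 mm and then back to the leg just beneath the head. The pan is right when its centre is under this point.
- collar (a point): Centre of the top face of the tap's fixed collar (50 mm diameter), 150 mm above the counter, on the axis of the vertical leg. The column below is 38 mm in diameter with a 90 mm diameter, 10 mm thick foot, fixed to the counter. Axes of the tap: z up, x pointing away from the nozzle, y to the tap's left; the tap's yaw is up to 0.3 rad.
- band (a point): Middle of the black rubber band (8 mm tall, 25 mm diameter) round the 20 mm steel leg: the length mark, on the leg's axis. It starts 35 to 60 mm above the collar's top and moves down with the leg; the leg is at its mark when the middle of the band is at the height of the collar's top face.
- head: Flat aluminium head on top of the sliding leg: 50 mm (its x) by 135 mm (its y) by 14 mm thick, axes parallel to the tap's. Origin: centre of its underside, on the leg's axis, 250 mm above the counter when raised.
- press (a point): Point on the head's top face, 42 mm to -y of its middle: free room to press with closed fingers beside the lever; 264 mm above the counter when raised. Head, leg and nozzle slide down together, 80 mm at most, level wherever pressed. A spring lifts them when let go: 4 N of push starts them, 1.5 N more per 10 mm (9 to 13 N at the mark). The lever does not lock them: only the hand keeps them down.
- tab (a point): Middle of the cam lever's upright black thumb tab, 36 mm (x) by 12 mm (y) by 24 mm high, which stands on the head's top face and slides along the head's +y (away from the press point); this point is 12.5 mm above that face.
- lever (a joint): Travel of the cam lever along the head's +y, m: 0 open (tab at the middle of the head, it starts at 0 to 0.006), 0.036 fully home (a hard stop). It slides with about 3 N of friction and stays where it is left.
- shaker: Bystander: closed clear bottle with a white cap, 68 mm diameter, about 170 mm high, standing on the other side of the tap from the pan. Origin: centre of its underside.
- cup: Bystander: steel cup, 72 mm diameter, 80 mm high, behind the tap. Origin: centre of its underside.
- syrup: Bystander: amber bottle, 66 mm diameter, about 160 mm high, behind the tap. Origin: centre of its underside.
- spoon: Bystander: long steel spoon lying on the counter behind the tap.
Mind the look-alikes: they are no part of the job. Leave any blue, brown or pink look-alike of the pan alone.

How it is judged:
On the way, in this order (a step that is already met when the one before it is completed fails the run):
1. the pan stands at rest on the counter with its centre within 22 mm of under the nozzle (horizontal distance between pan and nozzle below 0.022 m and linear speed of pan below 0.02 m/s), for 0.2 s.
2. the fingers press the head so that the band is within 5 mm of the collar's top, the lever still open (under 14 mm) (z of band in the frame of collar between -0.005 and 0.005 m and contact force between the fingers and head above 2 N and value of joint lever below 0.014 m), for 0.2 s.
At the end, for the whole second after the job is handed in: All through the last second: pan flat and at rest, centre within 22 mm of under the nozzle; middle of the band within 5 mm of the collar top's height; lever at 32 mm or more of its 36 mm; fingers still pressing the head with over 2.5 N (all of step 1 and height (world z) of pan below 0.006 m and angle between pan's own z axis and vertical below 0.08 rad and z of band in the frame of collar between -0.005 and 0.005 m and value of joint lever above 0.032 m and contact force between the fingers and head above 2.5 N); the arm keeps its last pose, push and grip.
It fails at once if the pan is lifted (over 12 mm) or tipped (height (world z) of pan above 0.012 m or angle between pan's own z axis and vertical above 0.3 rad).
It fails at once if the lever is more than 20 mm closed while the band is over 8 mm from the collar's top (value of joint lever above 0.02 m and (z of band in the frame of collar above 0.008 m or z of band in the frame of collar below -0.008 m)).
It fails at once if a bottle, the cup or the spoon is moved more than 30 mm (distance of any of shaker, cup, syrup, spoon from where it was at the start of the episode above 0.03 m).
It also fails if it takes over 69 s, if anything falls off the work surface, if the arm or the gripper's body presses on something with over 40 N, if the wrist force passes 120 N, or if a joint passes its speed limit or range.

## Working session

There is one attempt and no reset: what is moved stays moved. The work goes in short steps, Python scripts to look and compute and a shell command to move; the robot and the scene stay as the last step left them, time stands still between calls to the robot, and variables do not carry over. Pictures are saved under pics/ and viewed, at most 10 in all, crops included, and the job is handed in when it is done.

```bash
mkdir -p pics; cat > h.py <<'E'
import numpy as np, cv2
from workcell import env
def cam(n):
    c=env.read_camera(n); f=210/np.tan(np.radians(c["fov_y"])/2)
    c["K"]=np.array([[f,0,c["cx"]],[0,f,c["cy"]],[0,0,1.]]); c["D"]=np.array(c["D"],float); c["T"]=np.array(c["T"]); return c
def ray(c,uv):
    p=cv2.undistortPoints(np.array([[uv]],float),c["K"],c["D"])[0,0]
    return c["T"][:3,3], c["T"][:3,:3]@np.array([p[0],-p[1],-1])
def onz(c,uv,z):
    o,d=ray(c,uv); return o+d*(z-o[2])/d[2]
def proj(c,P):
    q=np.linalg.inv(c["T"])@np.append(P,1); q=np.array([[q[0],-q[1],-q[2]]])
    return cv2.projectPoints(q,np.zeros(3),np.zeros(3),c["K"],c["D"])[0].ravel()
def tri(c1,u1,c2,u2):
    o1,d1=ray(c1,u1);o2,d2=ray(c2,u2)
    s=np.linalg.lstsq(np.c_[d1,-d2],o2-o1,rcond=None)[0]
    a,b=o1+s[0]*d1,o2+s[1]*d2; return (a+b)/2,np.linalg.norm(a-b)
def save(c,n,box=None,k=1):
    im=c["img"][:,:,::-1]
    if box: x0,y0,x1,y1=box; im=im[y0:y1,x0:x1]
    cv2.imwrite("pics/"+n,cv2.resize(im,None,fx=k,fy=k,interpolation=cv2.INTER_CUBIC))
E
python3 - <<'E'
from h import *
for n in("top","side"):
    c=cam(n); save(c,n+"0.png"); print(n,c["T"].round(3).tolist(),c["fov_y"],c["D"])
s=env.get_state(); print(s)
E
```

```text
top [[0.003, 0.985, -0.173, 0.333], [-1.0, 0.006, 0.019, -0.124], [0.019, 0.173, 0.985, 1.551], [0.0, 0.0, 0.0, 1.0]] 42.93027299721602 [-0.16613636  0.          0.          0.          0.        ]
side [[0.832, 0.365, -0.419, -0.061], [-0.555, 0.55, -0.624, -1.077], [0.003, 0.751, 0.66, 1.183], [0.0, 0.0, 0.0, 1.0]] 43.02017295905526 [-0.0692292  0.         0.         0.         0.       ]
{'clock': 0.1, 'joint_pos': array([1.04936394e+00, 3.13939541e-01, 4.51316216e-02, 1.30357623e+00,
       1.68704552e-05, 1.43119060e+00]), 'qvel': array([-0.00060519, -0.00188562,  0.00274891, -0.00131519,  0.00130195,
        0.0001907 ]), 'tau': array([ 2.65743351e-03, -4.81725526e+01,  2.99245262e+01,  1.27511012e-02,
       -1.58492185e-04,  2.66542935e-05]), 'tcp_pos': array([0.21403255, 0.53319077, 0.21150591]), 'orientation': array([-2.65630335e-04,  1.89755657e-01,  9.81831024e-01, -7.48203843e-04]), 'wrist_force': array([ 0.4773164 ,  0.14548302, -0.00721726]), 'ft_torque': array([-0.01617403,  0.02319892, -0.03193456]), 'grip_force': 0.0, 'finger_gap': 0.085307327343583}
```

View pics/top0.png

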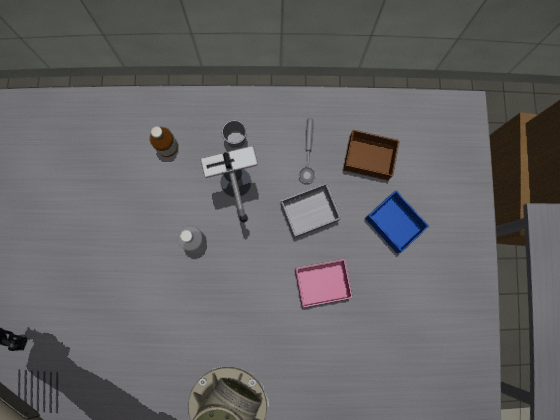

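View pics/side0.png

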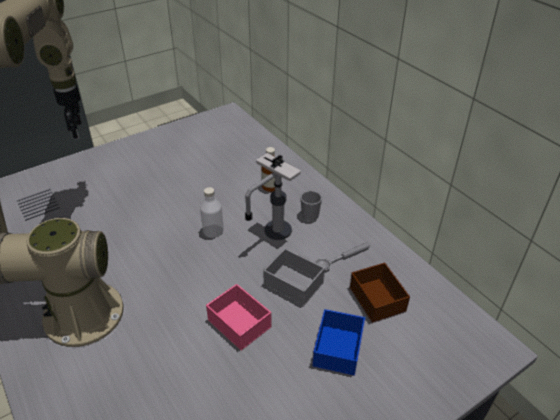

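The top view shows the tap head at about (229,161), the nozzle at about (243,217), the steel pan at (310,211) on the tap's right, and the shaker at (190,240). The side view shows the same layout.

```bash
python3 - <<'E'
from h import *
c=cam("top"); s=cam("side"); im=c["img"]
b=cv2.resize(im[110:260,150:350],None,fx=4,fy=4,interpolation=cv2.INTER_CUBIC)[:,:,::-1]
cv2.imwrite("pics/top1.png",b)
save(s,"side1.png",(190,140,340,310),3.5)
g=cv2.cvtColor(im,cv2.COLOR_RGB2HSV)
m=((g[...,2]>200)&(g[...,1]<40)).astype(np.uint8)
n,l,st,ce=cv2.connectedComponentsWithStats(m)
for i in range(1,n):
    if st[i,4]>100: 
        pts=np.argwhere(l==i)[:,::-1].astype(np.float32); r=cv2.minAreaRect(pts); print(st[i],r)
        if st[i,4]>400:
            P=np.array([onz(c,p,0.264)[:2] for p in cv2.boxPoints(r)]); print(P.round(3), P.mean(0))
E
```

```text
(no output)
```

View pics/top1.png

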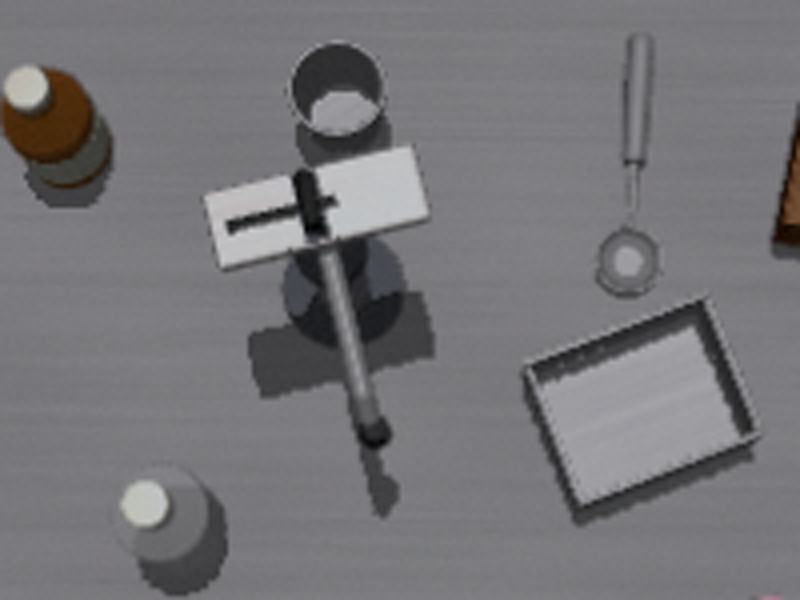

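View pics/side1.png

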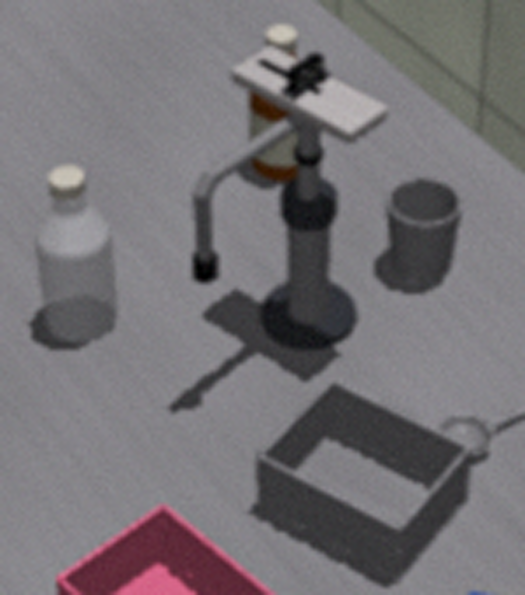

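Zoomed views: head corners (crop px) (205,197),(412,146),(430,216),(223,269); pan rim corners (525,368),(706,298),(760,436),(580,510); in the side crop the nozzle end is at (204,278), the band at (308,153) and the collar top at about (309,188).

```bash
python3 - <<'E'
from h import *
c=cam("top"); s=cam("side")
t=lambda p:(p[0]/4+150-.375,p[1]/4+110-.375)
sd=lambda p:(p[0]/3.5+190-.36,p[1]/3.5+140-.36)
H=np.array([onz(c,t(p),.264)[:2] for p in[(205,197),(412,146),(430,216),(223,269)]])
print("head",H.round(3).tolist(),H.mean(0)); d=H[0]-H[1]+H[3]-H[2]; a=np.arctan2(-d[0],d[1]); print("yaw",a,np.linalg.norm(d)/2)
ux=np.array([np.cos(a),np.sin(a)]);uy=np.array([-ux[1],ux[0]]);h=H.mean(0)
print("nozzle",h-.13*ux,"press",h-.042*uy,"noz side",onz(s,sd((204,278)),.138))
for z in(.185,.195,.205): print(z,proj(s,[*h,z]))
print("collar",proj(s,[*h,.15]),"obs",sd((308,153)),sd((309,188)))
P=np.array([onz(c,t(p),.065)[:2] for p in[(525,368),(706,298),(760,436),(580,510)]])
q=P.mean(0);d=P[0]-P[1]+P[3]-P[2];b=np.arctan2(-d[0],d[1]);print("pan",P.round(3).tolist(),q,b,np.linalg.norm(d)/2)
v=h-.13*ux-q;print("move",v,np.linalg.norm(v),"in tap",v@ux,v@uy)
print("tab",onz(c,t((308,200)),.285), "shaker",onz(c,t((145,503)),.17),"spoon",onz(c,t((628,262)),0.005))
from scipy.spatial.transform import Rotation as R
w=env.get_state()["orientation"];print(R.from_quat(w[[1,2,3,0]]).as_matrix().round(3))
E
```

```text
head [[0.649, 0.054], [0.682, -0.074], [0.638, -0.086], [0.603, 0.042]] [ 0.64306612 -0.01588823]
yaw 0.2588589397436491 0.13199314829150716
nozzle [ 0.51739737 -0.04916533] press [ 0.65381718 -0.0564889 ] noz side [ 0.51855137 -0.04757588  0.138     ]
0.185 [277.09239553 186.6335618 ]
0.195 [277.09261586 184.02507409]
0.205 [277.09284521 181.39542247]
collar [277.09169251 195.59987954] obs (277.64, 183.3542857142857) (277.92571428571426, 193.3542857142857)
pan [[0.575, -0.148], [0.627, -0.276], [0.528, -0.313], [0.475, -0.187]] [ 0.5512306  -0.23105462] 0.38614294106503344 0.1378232084498894
move [-0.03383323  0.18188929] 0.18500918930364174 in tap 0.013853602569972628 0.18448977701386057
tab [ 0.64220461 -0.01172488  0.285     ] shaker [0.46772497 0.10043337 0.17      ] spoon [ 0.66516789 -0.22487166  0.005     ]
[[-0.928  0.373 -0.   ]
 [ 0.373  0.928 -0.   ]
 [ 0.    -0.001 -1.   ]]
```

```bash
cat >> h.py <<'E'
def go(xyz,ang=None,rows=None):
    "print tool-frame shift to world xyz (now) and turn to bring tool-y heading to ang deg"
    from scipy.spatial.transform import Rotation as R
    s=env.get_state();w=s["orientation"];M=R.from_quat(w[[1,2,3,0]]).as_matrix()
    d=M.T@(np.array(xyz)-s["tcp_pos"]); n=np.ceil(np.linalg.norm(d)/.04); h=np.degrees(np.arctan2(M[1,1],M[0,1]))
    print("shift",d.round(4),"rows",n,"per",(d/n).round(4),"heading",h.round(2),"turn",None if ang is None else -((ang-h+180)%360-180))
E
for i in 1 2; do python3 -m jog '[[0,-0.0278,-0.0277,-0.0058,0],[0,-0.0278,-0.0277,-0.0058,0],[0,-0.0278,-0.0277,-0.0058,0],[0,-0.0278,-0.0277,-0.0058,0],[0,-0.0278,-0.0277,-0.0058,0]]' 40; done
python3 -m jog '[[0,-0.0278,-0.0277,-0.0058,0],[0,-0.0278,-0.0277,-0.0058,0],[0,0,0,0,-6.3],[0,0,0,0,-6.3],[0,0,0,0,-6.3]]'
python3 -m jog '[[0,0,0,0,-6.3],[0,0,0,0,-6.3],[0,0,0,0,-6.3],[0,0,0,0,-6.3],[0,0,0,0,0]]'
python3 -c "
from h import *
go([.44,-.20,.28],112.1);go([.577,-.294,.15],112.1)"
```

```text
clock: 0.72
tcp_pos: [0.2918, 0.3517, 0.2415]
orientation: [0.0, 0.189, 0.982, 0.0]
wrist_force: [0.5, -0.5, -0.3]
finger_gap: 0.0428
grip_force: 0.0
clock: 1.13
tcp_pos: [0.3692, 0.1712, 0.2708]
orientation: [0.0, 0.19, 0.982, 0.0]
wrist_force: [0.8, -0.5, -0.1]
finger_gap: 0.0425
grip_force: 0.0
clock: 1.55
tcp_pos: [0.4004, 0.0996, 0.282]
orientation: [0.0, 0.025, 1.0, 0.0]
wrist_force: [-0.8, 1.0, -0.1]
finger_gap: 0.0426
grip_force: 0.0
clock: 1.97
tcp_pos: [0.3999, 0.1008, 0.2819]
orientation: [0.0, -0.194, 0.981, 0.0]
wrist_force: [-0.4, -0.8, 0.0]
finger_gap: 0.0427
grip_force: 0.0
shift [ 0.0774 -0.2934  0.0019] rows 8.0 per [ 0.0097 -0.0367  0.0002] heading 112.37 turn 0.27060452358131215
shift [-0.0135 -0.4325  0.1319] rows 12.0 per [-0.0011 -0.036   0.011 ] heading 112.37 turn 0.27060452358131215
```

```bash
python3 -m jog '[[0,0.0097,-0.0367,0,0],[0,0.0097,-0.0367,0,0],[0,0.0097,-0.0367,0,0],[0,0.0097,-0.0367,0,0],[0,0.0097,-0.0367,0,0]]'
python3 -m jog '[[0,0.0097,-0.0367,0,0],[0,0.0097,-0.0367,0,0],[0,0.0097,-0.0367,0,0],[0,-0.018,-0.028,0.016,0],[0,-0.018,-0.028,0.016,0]]'
python3 -m jog '[[0,-0.018,-0.028,0.025,0],[0,-0.018,-0.028,0.025,0],[0,-0.018,-0.028,0.025,0],[0,0,0,0.025,0],[0,0,0,0,0]]'
python3 - <<'E'
from h import *
go([.577,-.294,.055],112.1)
c=cam("top");s=cam("side");save(c,"top2.png",(270,170,390,260),5)
save(s,"side2.png",(220,190,380,310),4)
a=cv2.imread("pics/top2.png");b=cv2.imread("pics/side2.png")
k=np.zeros((480,1,3),np.uint8);a=cv2.resize(a,(440,330));b=cv2.resize(b,(360,270));o=np.zeros((330,800,3),np.uint8);o[:,:440]=a;o[:270,440:]=b;cv2.imwrite("pics/both2.png",o)
print(proj(c,[.577,-.294,.065]),proj(s,[.577,-.294,.065]))
E
```

```text
clock: 2.38
tcp_pos: [0.4244, -0.0889, 0.2821]
orientation: [0.0, -0.191, 0.982, -0.0]
wrist_force: [1.6, -0.2, -0.0]
finger_gap: 0.0427
grip_force: 0.0
clock: 2.8
tcp_pos: [0.4943, -0.2415, 0.2507]
orientation: [0.001, -0.189, 0.982, -0.001]
wrist_force: [-0.1, 0.2, 0.5]
finger_gap: 0.0428
grip_force: 0.0
clock: 3.22
tcp_pos: [0.5734, -0.2947, 0.1422]
orientation: [-0.004, -0.191, 0.982, 0.004]
wrist_force: [-1.5, 1.2, -1.4]
finger_gap: 0.0422
grip_force: 0.0
shift [-0.0042 -0.0015  0.0871] rows 3.0 per [-0.0014 -0.0005  0.029 ] heading 112.03 turn -0.07241089458648275
[332.53904043 201.3538968 ] [312.27152388 279.42073602]
```

View pics/both2.png

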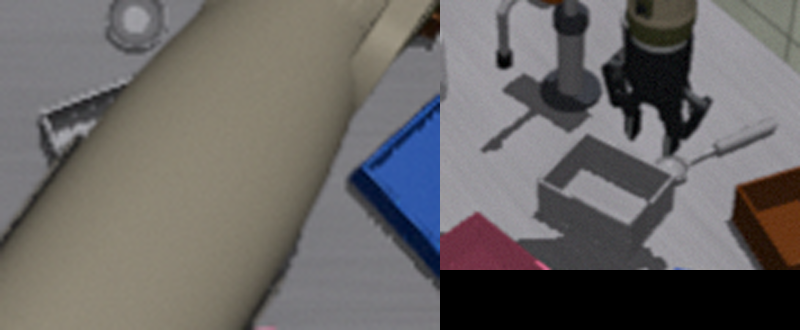

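The side half shows the open fingers at about (650,140), above the middle of the pan's right short wall at about (655,215). I'll descend and pinch the wall.

```bash
python3 -m jog '[[0,-0.0014,-0.0005,0.024,0],[0,-0.0014,-0.0005,0.024,0],[0,-0.0014,-0.0005,0.024,0],[0,0,0,0.025,0],[0,0,0,0,0]]'
python3 -m jog '[[1,0,0,0,0],[1,0,0,0,0],[1,0,0,0,0],[1,0,0,0,0],[1,0,0,0,0]]' 40
python3 -m jog '[[1,0,0,0,0],[1,0,0,0,0],[1,0,0,0,0]]'
python3 -c "
from h import *
go([.577-.0338,-.294+.1819,.045],112.1)"
```

```text
clock: 3.73
tcp_pos: [0.5778, -0.2939, 0.0513]
orientation: [-0.001, -0.192, 0.981, 0.001]
wrist_force: [-1.2, 0.7, -1.4]
finger_gap: 0.043
grip_force: 0.0
clock: 4.15
tcp_pos: [0.5808, -0.2962, 0.0547]
orientation: [0.001, -0.193, 0.981, -0.001]
wrist_force: [-0.1, 0.9, 0.3]
finger_gap: 0.0001
grip_force: 0.0
clock: 4.4
tcp_pos: [0.58, -0.2956, 0.053]
orientation: [0.0, -0.193, 0.981, 0.0]
wrist_force: [0.4, 0.2, -0.0]
finger_gap: 0.0002
grip_force: 0.0
shift [-0.0354  0.1838  0.008 ] rows 5.0 per [-0.0071  0.0368  0.0016] heading 112.22 turn 0.12173598943303432
```

```bash
python3 - <<'E'
from h import *
s=cam("side");save(s,"side3.png",(240,180,380,310),4.5)
E
```

```text
(no output)
```

View pics/side3.png

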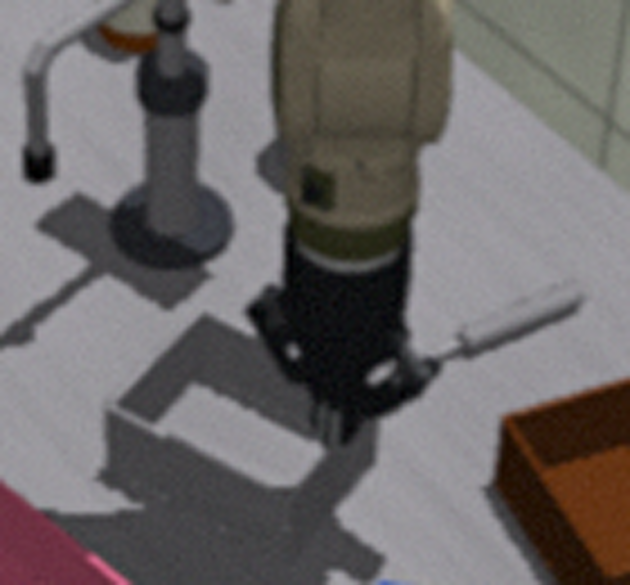

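The fingers closed without the wall between them: the shut tips, at about (345,440), appear to be inside the pan. I'll work out the pan's rim from the side view to see by how much.

```bash
python3 - <<'E'
from h import *
s=cam("side")
sd=lambda p:(p[0]/3.5+190-.36,p[1]/3.5+140-.36)
s3=lambda p:(p[0]/4.5+240-.39,p[1]/4.5+180-.39)
P=np.array([onz(s,sd(p),.065)[:2] for p in[(335,385),(262,458),(398,528),(468,456)]]);print(P.round(3).tolist(),P.mean(0))
P=np.array([onz(s,s3(p),.065)[:2] for p in[(205,316),(108,408),(297,492),(375,437)]]);print(P.round(3).tolist())
print(onz(s,s3((345,442)),.042),env.get_state()["tcp_pos"],proj(s,[.58,-.2956,.042]))
g=cv2.cvtColor(s["img"],cv2.COLOR_RGB2GRAY)
print(g[255:300:3,290:332:3])
E
```

```text
[[0.581, -0.154], [0.484, -0.191], [0.532, -0.313], [0.625, -0.282]] [ 0.55542006 -0.23522654]
[[0.58, -0.155], [0.482, -0.189], [0.541, -0.312], [0.608, -0.303]]
[ 0.6033363  -0.27935992  0.042     ] [ 0.57986793 -0.29556364  0.05275668] [313.09831696 284.78128575]
[[ 67  66  78  22  15  28  10  19  16  18  20  14  19  45]
 [ 65  69  67  53  12 121  13  13  16  20  17   8  13  51]
 [ 69  67  63  70  25  15   9  15  13  21  12  53 104  32]
 [ 69  68  68  66  65  23  18  14  14  16  21 123  47  35]
 [ 79  64  66  63  67  71  46  12  14  15  14  13  14  13]
 [153 120  78  67  71  68  59  63  19  17  19  13  17 109]
 [147 149 153 125  69  65  61  61  68  15  40  73 152 158]
 [148 148 149 149 154 122  66  61  64  11  65  84 152 155]
 [149 150 146 144 149 153 157 121  65  63  64 101 150 150]
 [148 153 151 146 146 151 153  86  63  66  61 108 150 150]
 [ 67  95 147 157 149 149 101  58  63  65 100 158 158 151]
 [ 70  68  67  93  93  88  61  61  62  73 149 155 155 158]
 [ 63  70  72  70  69  62  60  65  63 149 150 153 154 152]
 [ 68  71  66  69  71  63  63  58 105 156 155 153 150 152]
 [ 70  67  65  71  71  65  64  68  68 143 158 156 148 155]]
```

```bash
python3 - <<'E'
from h import *
s=cam("side");c=cam("top");save(s,"side4.png",(285,235,345,295),10)
st=env.get_state();t=st["tcp_pos"]
for z in(.0,.011,-.02,-.05,-.1,-.15):print(z,proj(s,t-[0,0,z]), (proj(s,t-[0,0,z])-[285,235])*10)
print(env.tip_extent)
E
```

```text
0.0 [313.22889444 282.27252177] [282.28894441 472.72521769]
0.011 [313.05210287 284.86385977] [280.5210287  498.63859765]
-0.02 [313.55452875 277.49458812] [285.54528753 424.94588122]
-0.05 [314.05337125 270.16282558] [290.53371245 351.62825582]
-0.1 [314.91358151 257.48444884] [299.13581513 224.84448836]
-0.15 [315.8116741  244.19962007] [308.116741    91.99620071]
0.011
```

View pics/side4.png

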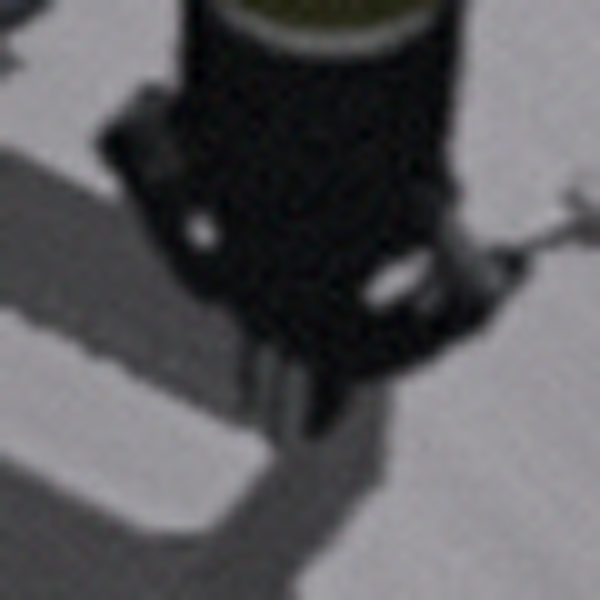

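```bash
python3 -m jog '[[0.4,0,0,0,0],[0.4,0,0,0,0],[0.4,0,0,0,0]]'
python3 -m jog '[[0.4,0,0,0.008,0],[0.4,0,0,0.008,0],[0.4,0,0,0,0],[0.4,0,0,0,0]]'
python3 -m jog '[[1,0,0,0,0],[1,0,0,0,0]]'
python3 -m jog '[[1,0,0,0,0],[1,0,0,0,0],[1,0,0,0,0]]'
```

```text
clock: 4.85
tcp_pos: [0.5799, -0.2956, 0.0528]
orientation: [-0.0, -0.193, 0.981, 0.0]
wrist_force: [0.4, 0.4, -0.2]
finger_gap: 0.0257
grip_force: 0.0
clock: 5.18
tcp_pos: [0.5791, -0.295, 0.0355]
orientation: [-0.001, -0.193, 0.981, 0.001]
wrist_force: [-0.1, 0.2, 0.6]
finger_gap: 0.0259
grip_force: 0.0
clock: 5.35
tcp_pos: [0.5801, -0.2957, 0.037]
orientation: [0.0, -0.193, 0.981, 0.0]
wrist_force: [-0.4, -0.4, 6.2]
finger_gap: 0.0028
grip_force: 36.0
clock: 5.6
tcp_pos: [0.5802, -0.2957, 0.037]
orientation: [0.0, -0.193, 0.981, -0.0]
wrist_force: [1.6, -0.2, -0.9]
finger_gap: 0.0022
grip_force: 41.5
```

The wall is now gripped (41 N); the first close had only just missed the rim. I'll drag the pan now.

```bash
python3 -m jog '[[1,-0.0018,0.0092,0,0],[1,-0.0036,0.0184,0,0],[1,-0.0036,0.0184,0,0],[1,-0.0036,0.0184,0,0],[1,-0.0036,0.0184,0,0]]'
python3 -m jog '[[1,-0.0036,0.0184,0,0],[1,-0.0036,0.0184,0,0],[1,-0.0036,0.0184,0,0],[1,-0.0036,0.0184,0,0],[1,-0.0018,0.0092,0,0]]'
python3 -m jog '[[1,0,0,0,0],[1,0,0,0,0],[1,0,0,0,0]]'
python3 - <<'E'
from h import *
go([.5802-.036,-.2957+.1845,.037])
s=cam("side");c=cam("top");save(s,"side5.png",(180,170,320,290),4)
E
```

```text
clock: 6.02
tcp_pos: [0.5631, -0.2119, 0.037]
orientation: [-0.0, -0.193, 0.981, -0.0]
wrist_force: [1.0, -1.8, -0.6]
finger_gap: 0.0024
grip_force: 41.5
clock: 6.43
tcp_pos: [0.5462, -0.1278, 0.037]
orientation: [-0.0, -0.194, 0.981, 0.0]
wrist_force: [-0.1, -1.6, -1.0]
finger_gap: 0.0025
grip_force: 41.5
clock: 6.68
tcp_pos: [0.5473, -0.1302, 0.037]
orientation: [0.0, -0.193, 0.981, 0.0]
wrist_force: [-0.9, 2.4, 0.8]
finger_gap: 0.0023
grip_force: 41.7
shift [-0.0043  0.0188 -0.    ] rows 1.0 per [-0.0043  0.0188 -0.    ] heading 112.23 turn None
```

View pics/side5.png

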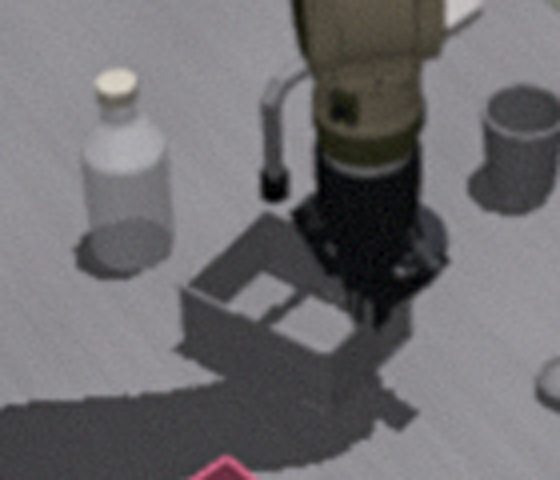

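The pan is carried, flat, with the nozzle end at crop (275,195) and about 19 mm left to go.

```bash
python3 -m jog '[[1,-0.002,0.0095,0,0],[1,-0.002,0.0095,0,0],[1,0,0,0,0],[1,0,0,0,0]]'
python3 - <<'E'
from h import *
go([.5802-.036,-.2957+.1845,.037])
c=cam("top");s=cam("side")
a=cv2.resize(c["img"][170:270,200:310],None,fx=4,fy=4,interpolation=cv2.INTER_CUBIC)
b=cv2.resize(s["img"][180:280,200:290],None,fx=4,fy=4,interpolation=cv2.INTER_CUBIC)
cv2.imwrite("pics/both6.png",np.hstack([a,b])[:,:,::-1])
E
```

```text
clock: 7.12
tcp_pos: [0.547, -0.1155, 0.0385]
orientation: [0.002, -0.191, 0.981, -0.005]
wrist_force: [2.6, -15.1, 1.1]
finger_gap: 0.0019
grip_force: 48.2
shift [0.001  0.0051 0.0015] rows 1.0 per [0.001  0.0051 0.0015] heading 112.07 turn None
```

View pics/both6.png

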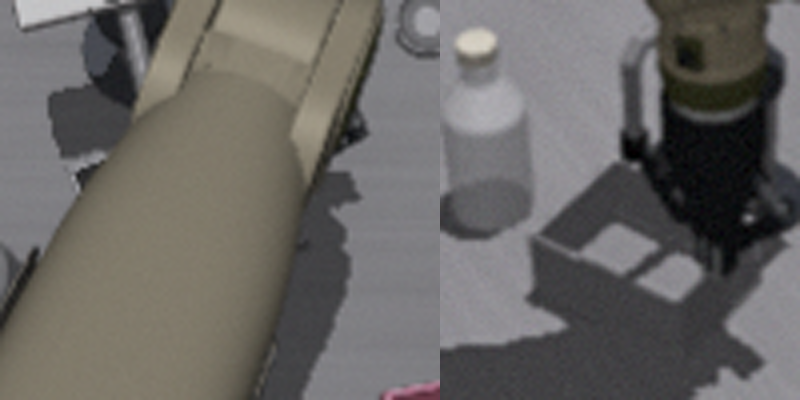

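The wrist reads 15 N: the gripper's knuckle has touched the nozzle at (633,145), with the pan about 5 mm short. I'll back off while still gripping, release, then nudge the pan home from outside its right wall.

```bash
python3 -m jog '[[1,0,-0.01,0,0],[1,0,-0.012,0,0],[1,0,0,0,0],[1,0,0,0,0]]'
python3 -m jog '[[0.7,0,0,0,0],[0.7,0,0,0,0],[0.7,0,0,0,0],[0.7,0,0,-0.01,0],[0.7,0,0,-0.015,0]]'
python3 -m jog '[[0.7,0,0,-0.025,0],[0.7,0,-0.03,0,0],[0.7,0,-0.03,0,0],[1,0,0,0,0],[1,0,0,0,0]]'
```

```text
clock: 7.55
tcp_pos: [0.5529, -0.1325, 0.037]
orientation: [0.0, -0.192, 0.981, -0.001]
wrist_force: [1.4, -2.0, 1.0]
finger_gap: 0.0025
grip_force: 48.4
clock: 7.97
tcp_pos: [0.5505, -0.1304, 0.061]
orientation: [-0.002, -0.193, 0.981, 0.001]
wrist_force: [-0.1, -0.1, 1.6]
finger_gap: 0.0127
grip_force: 0.0
clock: 8.38
tcp_pos: [0.5754, -0.188, 0.0875]
orientation: [0.0, -0.192, 0.981, -0.0]
wrist_force: [-0.0, 0.0, -0.1]
finger_gap: 0.0003
grip_force: 0.0
```

```bash
python3 -m jog '[[1,0,0,0.03,0],[1,0,0,0.027,0],[1,0,0.015,0,0],[1,0,0.015,0,0],[1,0,0,0,0]]'
python3 -m jog '[[1,0,0.007,0,0],[1,0,0.007,0,0],[1,0,0.007,0,0],[1,0,0.007,0,0],[1,0,0,0,0]]'
python3 -m jog '[[1,0,0.005,0,0],[1,0,0.005,0,0],[1,0,0,0,0],[1,0,0,0,0]]'
python3 -c "
from h import *
go([.549,-.124,.03])
for n in('top','side'): c=cam(n);cv2.imwrite('pics/raw_'+n+'.png',c['img'][:,:,::-1])"
```

```text
clock: 8.8
tcp_pos: [0.5605, -0.1553, 0.0288]
orientation: [-0.002, -0.194, 0.981, 0.002]
wrist_force: [-0.5, 0.2, -0.6]
finger_gap: -0.0001
grip_force: 0.0
clock: 9.22
tcp_pos: [0.5523, -0.1319, 0.0302]
orientation: [0.0, -0.193, 0.981, 0.0]
wrist_force: [0.3, 0.1, -0.4]
finger_gap: 0.0003
grip_force: 0.0
clock: 9.55
tcp_pos: [0.5488, -0.1235, 0.0299]
orientation: [-0.0, -0.193, 0.981, 0.0]
wrist_force: [-0.2, 0.6, 0.2]
finger_gap: 0.0002
grip_force: 0.0
shift [ 0.0001 -0.0006 -0.0002] rows 1.0 per [ 0.0001 -0.0006 -0.0002] heading 112.25 turn None
```

```bash
python3 -m jog '[[1,0,-0.03,0,0],[1,0,-0.02,-0.03,0],[1,0,-0.02,-0.035,0],[1,0,-0.02,-0.035,0],[1,0,-0.02,-0.035,0]]'
python3 -m jog '[[1,0,-0.02,-0.035,0],[1,0,-0.02,-0.035,0],[1,0,-0.02,-0.035,0],[1,0,-0.02,-0.035,0],[1,0,-0.02,-0.035,0]]'
python3 -m jog '[[1,0,0,0,-6.9],[1,0,0,0,-6.9],[1,0,0,0,-6.9],[1,0,0,0,-6.9],[1,0,0,0,-6.9]]' >/dev/null
python3 -m jog '[[1,0,0,0,-6.9],[1,0,0,0,-6.9],[1,0,0,0,-6.9],[1,0,0,0,-6.9],[1,0,0,0,-6.9]]' >/dev/null
python3 -m jog '[[1,0,0,0,-6.9],[1,0,0,0,-6.7],[1,0,0,0,0]]'
python3 - <<'E'
from h import *
c=cam("top");s=cam("side")
a=cv2.resize(c["img"][130:250,190:310],(480,480),interpolation=cv2.INTER_CUBIC)
b=cv2.resize(s["img"][145:285,215:295],(320,560),interpolation=cv2.INTER_CUBIC)
o=np.zeros((560,800,3),np.uint8);o[:480,:480]=a;o[:,480:]=b;cv2.imwrite("pics/both7.png",o[:,:,::-1])
go([.6538,-.0565,.31],194.8)
E
```

```text
clock: 10.07
tcp_pos: [0.5904, -0.2264, 0.1659]
orientation: [-0.0, -0.193, 0.981, 0.001]
wrist_force: [1.7, -0.8, 0.3]
finger_gap: -0.0005
grip_force: 0.0
clock: 10.48
tcp_pos: [0.6275, -0.3161, 0.3359]
orientation: [0.001, -0.192, 0.981, -0.001]
wrist_force: [1.6, -0.8, 0.8]
finger_gap: -0.0
grip_force: 0.0
clock: 11.57
tcp_pos: [0.6276, -0.315, 0.3324]
orientation: [-0.0, 0.793, -0.609, -0.001]
wrist_force: [-0.2, 0.7, 0.1]
finger_gap: -0.0003
grip_force: 0.0
shift [-0.2435 -0.0905  0.0227] rows 7.0 per [-0.0348 -0.0129  0.0032] heading -165.38 turn -0.17598764299623326
```

View pics/both7.png

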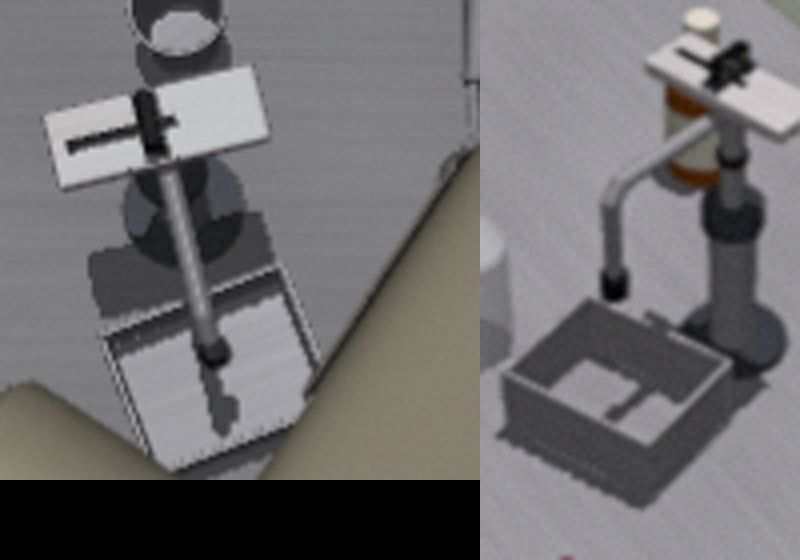

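The last view shows the pan rim in the side half with corners (592,300),(504,375),(648,450),(735,365) and the nozzle end at (615,293). In the side half the band is at (733,157) and the collar top rim at about (733,192).

```bash
python3 - <<'E'
from h import *
c=cam("top");s=cam("side")
T=lambda p:(p[0]/4+190-.375,p[1]/4+130-.375); S=lambda p:((p[0]-480)/4+215-.375,p[1]/4+145-.375)
P=np.array([onz(s,S(p),.065)[:2] for p in[(592,300),(504,375),(648,450),(735,365)]]);print("side",P.round(3).tolist(),P.mean(0))
Q=np.array([onz(c,T(p),.065)[:2] for p in[(100,340),(283,265),(168,473)]]);print("top",Q.round(3).tolist(),(Q[1]+Q[2])/2)
print("noz side",onz(s,S((615,294)),.138),"top",onz(c,T((215,354)),.145), tri(s,S((615,290)),c,T((215,352))))
H=np.array([onz(c,T(p),.264)[:2] for p in[(43,115),(254,65),(271,133),(62,190)]]);print("head",H.mean(0))
print("headside",[onz(s,S(p),.264).round(3).tolist() for p in[(648,65),(684,40)]])
h=np.array([.643,-.0159])
for z in(.185,.195,.205):print(z,proj(s,[*h,z]),S((733,157)))
E
```

```text
side [[0.544, 0.031], [0.444, -0.005], [0.493, -0.133], [0.596, -0.093]] [ 0.51931338 -0.05021854]
top [[0.537, 0.038], [0.591, -0.09], [0.444, -0.011]] [ 0.51781485 -0.05064752]
noz side [ 0.52184546 -0.04470692  0.138     ] top [ 0.51731381 -0.04723905  0.145     ] (array([ 0.51942571, -0.04756652,  0.14502403]), np.float64(0.0016943558670284345))
head [ 0.64386605 -0.01587379]
headside [[0.605, 0.037, 0.264], [0.645, 0.049, 0.264]]
0.185 [277.07637589 186.64300122] (277.875, 183.875)
0.195 [277.07653111 184.03449438] (277.875, 183.875)
0.205 [277.07669487 181.40482291] (277.875, 183.875)
```

```bash
cat >> h.py <<'E'
def band(s,h,lo=.15,hi=.25):
    "grey profile along the leg's camera-facing line, against z of the axis point"
    g=cv2.GaussianBlur(cv2.cvtColor(s["img"],cv2.COLOR_RGB2GRAY),(3,3),0).astype(np.float32)
    h=np.array(h);d=s["T"][:2,3]-h;d/=np.linalg.norm(d)
    zs=np.arange(lo,hi,.002)
    uv=np.array([proj(s,[*(h+.0125*d),z]) for z in zs],np.float32)
    v=cv2.remap(g,uv[:,:1]+.7,uv[:,1:],cv2.INTER_LINEAR).ravel()
    print(" ".join(f"{z*1000:.0f}:{x:.0f}" for z,x in zip(zs,v)))
E
python3 - <<'E'
from h import *
band(cam("side"),[.6435,-.0159])
E
python3 -m jog '[[1,-0.0348,-0.0129,0.0032,0],[1,-0.0348,-0.0129,0.0032,0],[1,-0.0348,-0.0129,0.0032,0],[1,-0.0348,-0.0129,0.0032,0],[1,-0.0348,-0.0129,0.0032,0]]'
python3 -m jog '[[1,-0.0348,-0.0129,0.0032,0],[1,-0.0348,-0.0129,0.0032,0],[1,0,0,0,0],[1,0,0,0,0]]'
python3 - <<'E'
from h import *
go([.654,-.0565,.278],194.8)
E
```

```text
150:33 152:38 154:44 156:52 158:60 160:65 162:70 164:71 166:71 168:71 170:70 172:70 174:70 176:70 178:70 180:70 182:70 184:70 186:68 188:63 190:57 192:47 194:37 196:29 198:25 200:27 202:35 204:46 206:55 208:63 210:67 212:70 214:70 216:70 218:69 220:68 222:68 224:68 226:69 228:70 230:70 232:70 234:70 236:71 238:73 240:79 242:84 244:94 246:106 248:123
clock: 12.23
tcp_pos: [0.6454, -0.1286, 0.317]
orientation: [-0.0, 0.792, -0.611, 0.0]
wrist_force: [1.7, -0.2, -0.3]
finger_gap: 0.0001
grip_force: 0.0
clock: 12.57
tcp_pos: [0.6526, -0.0537, 0.3106]
orientation: [0.0, 0.793, -0.609, -0.0]
wrist_force: [-0.7, -0.5, 0.1]
finger_gap: 0.0004
grip_force: 0.0
shift [ 0.003  -0.0006  0.0326] rows 1.0 per [ 0.003  -0.0006  0.0326] heading -165.0 turn 0.19560405290940253
```

Band is about 48 mm above the collar, so at the mark the TCP should stand near z 0.227.

```bash
python3 -m jog '[[1,0.003,0,0.015,0],[1,0,0,0.015,0],[1,0,0,0,0],[1,0,0,0.004,0],[1,0,0,0.004,0]]'
python3 -m jog '[[1,0,0,0.01,0],[1,0,0,0.01,0],[1,0,0,0.01,0],[1,0,0,0,0],[1,0,0,0,0]]'
python3 - <<'E'
from h import *
go([.654,-.0565,.227],194.8)
band(cam("side"),[.6435,-.0159])
E
```

```text
clock: 12.98
tcp_pos: [0.6537, -0.0603, 0.2732]
orientation: [-0.0, 0.792, -0.611, 0.001]
wrist_force: [0.1, 0.8, -0.0]
finger_gap: 0.0004
grip_force: 0.0
clock: 13.4
tcp_pos: [0.6538, -0.0599, 0.2437]
orientation: [-0.0, 0.792, -0.61, 0.001]
wrist_force: [-0.5, -0.5, 4.2]
finger_gap: 0.0002
grip_force: 2.0
shift [-0.0032 -0.001   0.0167] rows 1.0 per [-0.0032 -0.001   0.0167] heading -165.22 turn -0.020004371988761704
150:29 152:33 154:39 156:47 158:55 160:60 162:64 164:64 166:64 168:64 170:64 172:64 174:64 176:65 178:65 180:66 182:66 184:65 186:63 188:57 190:49 192:39 194:31 196:25 198:25 200:31 202:40 204:50 206:56 208:61 210:63 212:64 214:64 216:63 218:63 220:62 222:62 224:63 226:64 228:65 230:64 232:64 234:64 236:66 238:68 240:73 242:78 244:82 246:85 248:87
```

The band has barely moved at TCP z 0.244, so the real fingertips stand about 20 mm behind where the TCP reading puts them. The pinch showed the same offset. I'll check the contact spot numerically.

```bash
python3 - <<'E'
from h import *
s=cam("side");g=cv2.cvtColor(s["img"],cv2.COLOR_RGB2GRAY)
t=env.get_state()["tcp_pos"];print(t,proj(s,[t[0],t[1],.263]),proj(s,[t[0],t[1],.233]))
uy=np.array([-.256,.967]);ux=np.array([.967,.256]);h=np.array([.6435,-.0159])
for a,b in((-1,-1),(1,-1),(1,1),(-1,1)):print(proj(s,[*(h+a*.025*ux+b*.0675*uy),.263]))
print(255)
for r in range(146,182):print(r," ".join(f"{x:3d}" for x in g[r,252:304:2]))
E
```

```text
[ 0.65377221 -0.0598576   0.24433952] [288.57808998 171.95671891] [288.43346488 180.20495153]
[289.12367863 178.7839795 ]
[300.34666135 170.97460141]
[266.0258501  153.34154161]
[254.66510323 160.50626998]
255
146 141 138 137 140 140 135 138 137 145 151 144 138 144  63  30  17  17  12  12   8  17  17   9  18  20  19
147 143 138 139 138 138 140 138 145 178 189 173 144 143  73  23  17  11  13   9  16  16  14  13  26  18  30
148 140 138 138 138 136 136 137 164 197 201 195 163 134  52  31  13   7  18  18  16  10  16  13  28  18  48
149 137 143 142 141 140 139 135 173 203 207 208 175 124  43  28  13  13   6  14  12  16  10  13  29  12  69
150 140 140 141 141 140 140 137 159 203 203 198 157  93  34  35  23  13  11  10  14  10  17  14  21  17  93
151 139 136 146 138 138 138 138 121 174 191 155  88  54  31  29  19  16  16  12  14  18  15  14  12  31 111
152 136 138 140 140 142 141 138 102 124 140  79  25  34  28  31  17  11  13  20  14  17  12  16  17  50 119
153 139 134 139 141 145 139 142 127 124 102  35  20  29  24  33  23  10  17   3   3  12  17  16  13  76 120
154 144 140 142 140 145 13
[... 2297 characters left out ...]
  69  80  85  88  89  88  88  93  91  91 111 132 140
176 147 145 145 145 133  85  92  89  70  66  66  60  62  65  68  85  86  94  85  90  88  85  96 134 141 140
177 145 146 142 146 132  87  87  76  68  71  63  67  65  67  66 102  84  85  90  95  84  88 117 141 145 141
178 145 144 142 144 137  83  75  70  69  64  68  83  62  66  69 129 100  82  88  88  78 113 136 142 142 143
179 142 145 145 145 137  74  70  68  61  64  89  86  66  63  66 138 131 102  79  84  98 132 136 137 139 144
180 149 145 150 147 129  69  64  67  60  83 105  89  61  65  68 139 142 127  92 100 129 142 142 140 141 142
181 145 144 146 139  93  67  64  60  81  95 104  85  61  64  59 134 144 140 123 118 143 147 138 137 140 145
```

The tips end at pixel (289,172) on the head's top face, 45 mm from its middle, which is the right spot. I'll press on about 46 mm.

```bash
python3 -m jog '[[1,0,0,0.008,0],[1,0,0,0.008,0],[1,0,0,0.008,0],[1,0,0,0.008,0],[1,0,0,0,0]]'
python3 -m jog '[[1,0,0,0.006,0],[1,0,0,0.004,0],[1,0,0,0,0],[1,0,0,0,0]]'
python3 - <<'E'
from h import *
print(env.get_state()["tcp_pos"])
band(cam("side"),[.6435,-.0159],.13,.22)
E
```

```text
clock: 13.92
tcp_pos: [0.654, -0.0598, 0.2116]
orientation: [-0.0, 0.792, -0.61, 0.001]
wrist_force: [-1.5, -2.9, 8.8]
finger_gap: -0.0002
grip_force: 4.4
clock: 14.25
tcp_pos: [0.6541, -0.0598, 0.2033]
orientation: [-0.0, 0.792, -0.61, 0.002]
wrist_force: [-3.7, -0.6, 10.2]
finger_gap: 0.0002
grip_force: 5.1
[ 0.6540838  -0.05983025  0.20330105]
130:28 132:28 134:29 136:28 138:27 140:27 142:28 144:28 146:27 148:25 150:23 152:21 154:19 156:21 158:23 160:31 162:40 164:48 166:57 168:61 170:65 172:65 174:64 176:64 178:64 180:64 182:64 184:64 186:64 188:65 190:65 192:66 194:68 196:70 198:73 200:77 202:80 204:84 206:86 208:88 210:89 212:90 214:90 216:90 218:89
```

```bash
python3 - <<'E'
from h import *
s=cam("side");g=cv2.cvtColor(s["img"],cv2.COLOR_RGB2GRAY)
h=np.array([.6435,-.0159]);d=s["T"][:2,3]-h;d/=np.linalg.norm(d);e=np.array([-d[1],d[0]])
for n,v,z in(("c",0*d,.15),("far",-.025*d,.15),("near",.025*d,.15),("R",.025*e,.15),("L",-.025*e,.15),("nearbot?",.025*d,.12),("bandtopfront",.0125*d,.161),("legR",.01*e,.17),("legL",-.01*e,.17)):print(n,proj(s,[*(h+v),z]).round(1))
print("    "," ".join(f"{x:3d}" for x in range(263,293)))
for r in range(180,214):print(r,"|"," ".join(f"{x:3d}" for x in g[r,263:293]))
E
```

```text
c [277.2 195.6]
far [277.2 190.5]
near [277.2 200.7]
R [285.3 195.6]
L [269.1 195.6]
nearbot? [277.2 208.2]
bandtopfront [277.2 195.3]
legR [280.5 190.5]
legL [273.9 190.5]
     263 264 265 266 267 268 269 270 271 272 273 274 275 276 277 278 279 280 281 282 283 284 285 286 287 288 289 290 291 292
180 |  88  92  92  88  82  80  82  82  86  83  83  82  86  89  93  88  89  88  91  90  83  59  28  14  10   8  39  66  61  45
181 |  86  96  96  95  94  93  85  88  84  82  88  91  90  93  90  92  85  91  86  84  90  71  34  16  12  17  39  63  51  47
182 |  86  95  96  99  96  99  99  94  92  86  82  84  88  90  91  88  90  88  88  92  88  87  69  42  33  23  44  63  57  52
183 |  89  90  92  95  95 103 102 102  99  89  79  81  80  82  90  90  93  92  88  91  88  89  85  77  67  52  53  68  67  64
184 |  85  92  97  97  98  99  97 100  96  78  72  72  72  81  80  87  88  95  90  89  89  91  89  93  86  79  80  82  86  81
185 |  63  81  92  99 101 100  93  85  74  72  70  67  68  70  73  78  87  88  90  92  91  89  89  86  90  85  86  91  90  94
186 |  40  54  69  87  93  97  81  72  69  70 
[... 2781 characters left out ...]
65  65  63  69  67  68  60  60  72 109 138 141 134 140 138 135 132 136
209 | 144 147 145 146 142 148 141 138 129  91  62  60  64  65  64  65  63  61  63  59  72 106 139 139 141 137 135 134 132 136
210 | 142 143 147 143 143 141 143 143 125  90  61  61  63  64  68  62  65  61  58  55  73 112 135 138 141 136 138 139 138 135
211 | 143 144 147 143 141 139 142 140 130  84  62  61  65  66  63  65  68  61  63  59  71 108 138 142 140 139 140 139 141 135
212 | 140 140 142 143 147 141 144 142 130  89  65  58  64  67  65  66  67  63  57  58  72 110 137 141 137 137 138 137 139 136
213 | 137 142 143 143 140 141 145 138 126  92  61  61  65  66  64  66  62  62  57  57  71 107 133 139 136 139 140 138 141 137
```

```bash
python3 -m jog '[[1,0,0,0.003,0],[1,0,0,0.0025,0],[1,0,0,0,0],[1,0,0,0,0],[1,0,0,0,0]]'
python3 - <<'E'
from h import *
print(env.get_state()["tcp_pos"])
band(cam("side"),[.6435,-.0159],.14,.18)
E
```

```text
clock: 14.77
tcp_pos: [0.6541, -0.0598, 0.1983]
orientation: [-0.0, 0.792, -0.61, 0.002]
wrist_force: [-2.9, -0.8, 10.9]
finger_gap: -0.0001
grip_force: 5.5
[ 0.65407719 -0.05983849  0.19825083]
140:27 142:28 144:28 146:27 148:27 150:28 152:31 154:36 156:43 158:51 160:56 162:62 164:64 166:65 168:65 170:65 172:65 174:65 176:65 178:65
```

Both readings put the band within about 2.5 mm of the collar top, so step 2 holds. Next I slide along the head towards the tab, keeping the press on.

```bash
python3 -m jog '[[1,0,0,0,0],[1,-0.004,0,0,0],[1,-0.006,0,0,0],[1,-0.006,0,0,0],[1,0,0,0,0]]'
python3 -m jog '[[1,-0.006,0,0,0],[1,0,0,0,0],[1,0,0,0,0]]'
python3 - <<'E'
from h import *
p=env.get_state()["tcp_pos"];d=p[:2]-[.6435,-.0159];print("head x,y",d@[.967,.256],d@[-.256,.967],p[2])
band(cam("side"),[.6435,-.0159],.15,.17)
E
```

```text
clock: 15.23
tcp_pos: [0.6519, -0.0455, 0.1992]
orientation: [-0.001, 0.792, -0.61, 0.005]
wrist_force: [0.6, -4.8, 11.4]
finger_gap: -0.0002
grip_force: 5.4
clock: 15.48
tcp_pos: [0.6505, -0.0399, 0.1992]
orientation: [-0.001, 0.792, -0.61, 0.004]
wrist_force: [2.1, -4.7, 11.0]
finger_gap: -0.0004
grip_force: 5.4
head x,y 0.0006610974773609122 -0.024992551986067413 0.19916481659930052
150:25 152:28 154:31 156:38 158:46 160:52 162:58 164:61 166:64 168:64 170:65
```

```bash
python3 -m jog '[[1,-0.006,0,0.0005,0],[1,-0.006,0,0,0],[1,0,0,0,0],[1,-0.006,0,0,0],[1,-0.006,0,0,0]]'
python3 -m jog '[[1,-0.005,0,0,0],[1,0,0,0,0],[1,0,0,0,0]]'
python3 - <<'E'
from h import *
p=env.get_state()["tcp_pos"];d=p[:2]-[.6435,-.0159];print("head x,y",d@[.967,.256],d@[-.256,.967],p[2])
band(cam("side"),[.6435,-.0159],.15,.17)
E
```

```text
clock: 15.95
tcp_pos: [0.6451, -0.0186, 0.1988]
orientation: [-0.0, 0.792, -0.611, 0.006]
wrist_force: [1.7, -8.7, 11.4]
finger_gap: -0.0001
grip_force: 6.6
clock: 16.2
tcp_pos: [0.6435, -0.0125, 0.1988]
orientation: [-0.001, 0.792, -0.611, 0.005]
wrist_force: [1.6, -6.6, 11.5]
finger_gap: 0.0001
grip_force: 6.0
head x,y 0.0008836547647044327 0.0032903739377714777 0.19876687514075148
150:26 152:28 154:31 156:38 158:46 160:52 162:58 164:61 166:63 168:64 170:64
```

```bash
python3 -m jog '[[1,-0.006,0,0,0],[1,-0.005,0,0,0],[1,0,0,0,0],[1,0,0,0,0]]'
python3 -m jog '[[1,-0.003,0,0,0],[1,-0.003,0,0,0],[1,0,0,0,0],[1,0,0,0,0]]'
python3 - <<'E'
from h import *
p=env.get_state()["tcp_pos"];d=p[:2]-[.6435,-.0159];print("head x,y",d@[.967,.256],d@[-.256,.967],p[2])
s=cam("side");band(s,[.6435,-.0159],.15,.17)
g=cv2.cvtColor(cam("top")["img"],cv2.COLOR_RGB2GRAY)
E
```

```text
clock: 16.58
tcp_pos: [0.6408, -0.002, 0.1987]
orientation: [-0.001, 0.792, -0.611, 0.005]
wrist_force: [1.7, -7.4, 11.2]
finger_gap: 0.0
grip_force: 6.0
clock: 16.92
tcp_pos: [0.6395, 0.0031, 0.1988]
orientation: [-0.0, 0.792, -0.611, 0.006]
wrist_force: [2.9, -8.9, 11.8]
finger_gap: -0.0
grip_force: 8.7
head x,y 0.000983468936844468 0.019393013784164963 0.19880231448601304
150:25 152:28 154:31 156:38 158:46 160:52 162:59 164:61 166:63 168:63 170:63
```

```bash
for i in 1; do python3 -m jog '[[1,-0.003,0,0,0],[1,0,0,0,0],[1,0,0,0,0]]'; python3 -m jog '[[1,-0.003,0,0,0],[1,0,0,0,0],[1,0,0,0,0]]'; done
python3 - <<'E'
from h import *
p=env.get_state()["tcp_pos"];d=p[:2]-[.6435,-.0159];print("head x,y",d@[.967,.256],d@[-.256,.967],p[2])
E
```

```text
clock: 17.27
tcp_pos: [0.6395, 0.0031, 0.1991]
orientation: [0.001, 0.791, -0.612, 0.008]
wrist_force: [3.8, -17.9, 11.3]
finger_gap: 0.0
grip_force: 11.3
clock: 17.52
tcp_pos: [0.6395, 0.0031, 0.1994]
orientation: [0.003, 0.79, -0.612, 0.01]
wrist_force: [4.3, -25.4, 9.0]
finger_gap: 0.0004
grip_force: 14.8
head x,y 0.0009665762782025913 0.019377340404027305 0.199443193026927
```

The hard stop was met exactly where predicted (TCP at head y = 19.4 mm, lever ≈ 36 mm). I'll ease the side push and recheck the band.

```bash
python3 -m jog '[[1,0.003,0,0,0],[1,0.001,0,0,0],[1,0,0,0,0],[1,0,0,0,0],[1,0,0,0,0]]'
python3 - <<'E'
from h import *
p=env.get_state()["tcp_pos"];d=p[:2]-[.6435,-.0159];print("head x,y",d@[.967,.256],d@[-.256,.967],p[2])
s=cam("side");band(s,[.6435,-.0159],.15,.17)
c=cam("top")
b=cv2.imread("pics/raw_side.png");print("pan px moved", np.abs(s["img"][:,:,::-1].astype(int)-b)[225:262,218:262].mean())
s["img"]=b[:,:,::-1].copy();band(s,[.6435,-.0159],.15,.21)
g=cv2.cvtColor(b,cv2.COLOR_BGR2GRAY)
for r in range(186,207):print(r,"|"," ".join(f"{x:3d}" for x in g[r,263:293]))
E
```

```text
clock: 17.93
tcp_pos: [0.6395, 0.0031, 0.1989]
orientation: [0.0, 0.791, -0.612, 0.007]
wrist_force: [3.8, -14.3, 10.9]
finger_gap: -0.0001
grip_force: 11.1
head x,y 0.0009944230606296772 0.01938326072782842 0.19894900271390695
150:25 152:27 154:30 156:37 158:45 160:52 162:59 164:62 166:64 168:64 170:63
pan px moved 21.555896805896804
150:69 152:69 154:70 156:71 158:72 160:72 162:71 164:71 166:70 168:70 170:69 172:70 174:71 176:73 178:74 180:76 182:77 184:77 186:77 188:76 190:75 192:74 194:73 196:72 198:70 200:68 202:66 204:64 206:63 208:62
186 |  58  59  62  63  61  66  64  71  72  68  68  71  72  72  74  71  71  72  70  66  57  85 119 135 142 142 141 144 139 144
187 |  63  64  67  68  66  67  72  73  71  72  74  69  72  75  73  70  78  72  67  60  53  86 134 145 145 145 142 142 139 140
188 |  64  69  75  73  68  71  71  70  70  69  72  73  74  70  72  76  72  77  73  62  70 104 136 146 144 144 143 145 142 140
189 |  60  70  76  78  75  74  73  69  70  73  75  76  74  75  80  79  74  77  72  63  78 109 141 145 141 142 146 143 144 141
190 |  64  74  79  77  84  78  83  76  76  69  71
[... 1392 characters left out ...]
78  77  75  75  73  69  63  47  35  28  66 117 140 143 138 142 136 143
202 |  72  72  75  71  65  63  74  80  84  82  84  84  81  81  76  75  71  64  51  35  27  44  92 131 142 141 139 139 140 141
203 |  63  69  72  78  72  72  78  81  80  79  79  82  77  72  70  62  51  44  38  31  36  64 110 142 142 139 140 140 138 138
204 |  45  53  62  63  66  70  74  72  72  73  71  68  60  58  55  42  40  35  31  32  45  85 131 139 141 141 144 136 140 141
205 |  37  38  41  41  48  47  56  47  51  47  47  45  48  40  36  33  36  36  33  30  50 102 138 142 140 136 140 141 137 138
206 |  35  35  34  36  40  35  36  41  39  32  38  36  34  34  33  34  31  34  28  32  48  97 138 144 139 138 139 138 137 141
```

```bash
python3 - <<'E'
import cv2
g=cv2.cvtColor(cv2.imread("pics/side0.png"),cv2.COLOR_BGR2GRAY)
for r in range(178,208):print(r,"|"," ".join(f"{x:3d}" for x in g[r,267:290]))
E
```

```text
178 | 133 119 106  88  74  77  85  79  61  57  60  61  53  59  92 121 112 101  83  80  79  92 106
179 | 110  98  79  67  73  87  95  85  67  62  63  59  58  62  93 128 133 127 112 100  87  78  75
180 |  86  75  81  85  92  92  94  79  64  55  62  62  54  59  92 132 132 135 131 124 112 104  90
181 |  70  71  87 100  94  97  84  67  54  59  61  56  58  56  83 124 135 129 134 132 127 128 122
182 |  78  88  95  95  96  94  79  50  44  60  60  59  60  51  70 103 130 133 133 130 134 129 131
183 |  91  94  94  94  94  93  77  41  35  58  60  61  52  42  47  94 131 132 132 127 128 131 128
184 |  91  92  95  95  97  95  77  35  21  37  45  45  37  28  46  93 127 133 131 131 130 130 132
185 |  90  98  95  97  99  98  84  48  17  10  21  14  16  21  55 103 131 133 135 134 129 132 128
186 |  86  91  92  92  93  93  84  66  27  16  15  14  15  33  78 127 133 136 133 132 133 131 131
187 |  56  65  67  70  74  72  62  50  39  42  35  35  30  55  94 133 137 134 133 133 132 131 133
188 |  33  35  35  44  45  45  38  42  51  54  60  52  51  64  95 127 134 134 130 131 129 131 131
189 |  26  33  36  30 
[... 1139 characters left out ...]
94 123 130 130
201 | 135 132 117  75  28  21  22  26  21  24  28  31  26  23  26  23  20  22  61 109 126 129 129
202 | 133 133 125  94  43  20  20  24  22  25  26  24  20  20  28  22  21  37  82 122 131 132 130
203 | 133 134 133 116  73  27  17  19  23  25  23  18  26  24  21  20  25  59 104 132 128 130 126
204 | 128 130 132 126 103  55  28  27  23  26  27  23  26  21  25  26  40  78 118 129 127 132 128
205 | 131 129 130 130 114  70  46  40  36  29  30  32  29  33  39  38  61  97 126 128 127 127 126
206 | 133 130 136 132 114  74  55  59  52  50  54  55  55  47  53  50  66  98 127 129 129 127 130
207 | 135 128 130 131 111  71  55  57  61  59  59  64  61  60  59  54  66 101 128 130 126 123 127
```

From the first, unobstructed side image the band started 45–47 mm above the collar, and it has since gone down 46.4 mm. That puts it within about 2 mm of the mark, with the hand pressing at 11 N and the lever at its stop, so I'm handing in.

```bash
python3 -c "
from workcell import env
print(env.hand_in())"
```

```text
the job is handed in; nothing more can be done
None
```

The job is handed in, but no verdict came back: by my measurements the pan is about 3 mm from under the nozzle, the band within about 2 mm of the collar top, the lever at its hard stop, and the hand is still pressing the head with about 11 N; on the way the gripper's knuckle bumped the nozzle once, reading about 15 N at the wrist.

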